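Lock a T-stud in an inclined fixture and mount a sleeve on it

ROBOT

A 7-joint arm with a two-finger parallel gripper is mounted at the origin on a cart in front of the work surface, level with it; the furniture and walls round the work are solid. World frame = base frame: x ahead of the robot, y to its left, z up, the work surface at z = 0. Lengths are in m, angles in rad, forces in N, time in s.
With the tool pointing down it reaches from about 0.425 to 0.925 m from the base axis. Payload 6.8 kg.
Tool frame: the origin (TCP) lies on the mounting face of the last link; the fingertips stand 173 mm ahead of it and the grasp point (between the pads) lies 155 mm ahead of it; z points along the fingers, y is the line along which they close (so a half turn about z gives the same grasp; the last joint's range is limited). The gripper opens to 85 mm and grips with 20 to 120 N. Pads are 22 mm wide; open, the fingers measure 114 mm over their backs; the gripper's body (76 mm by 85 mm) begins 54 mm behind the grasp point. The pads swing forward as they close: fully open they stand 13 mm farther back than shut.
Start: joints at [-1.224, 0.477, 0.022, 1.555, -0.011, 1.109, -0.083], TCP at [0.297, 0.606, 0.405] pointing down, gripper open.
Joint ranges: [-2.96, 2.96], [-0.34, 2.1], [-1.41, 1.46], [0.24, 2.44], [-1.37, 4.51], [0.17, 1.92], [-2.96, 2.96]. Speed limits (rad/s): [2.39, 2.39, 3.14, 3.14, 3.14, 3.14, 3.14].

INTERFACE

Orientations are given as a rotation vector (axis times angle).
In Python, from bench import r gives the robot as it stands.
- The arm moves only by the tool carry_out, never from a script. Its argument "moves" is a list of rows, each a list of 5 numbers: the shift along the tool's x, y, z in m, then the turn about the tool's z in rad, then the finger opening in m, from 0 to 0.0854. In form: [[dx, dy, dz, roll, claw], ...]. A call has exactly 8 rows; each row is the pose to reach, as a shift and turn from the pose commanded when the call began, along the tool's axes at that moment; what a row does not reach only later rows make up. A row lasts 1/10 s, in which the tool goes at most 50 mm and 8.59 degrees, less where a joint would pass 70% of its speed; a pose out of reach is approached as far as the arm can. A call with a gripper value outside its range is refused whole. The fingers move at their own pace and stop on an object; "force" is the grip in N (left out, the last holds). Time passes only in rows, so rows that repeat a pose let the fingers close, or fill a call up. It gives the time, the measured TCP pose, the force, the opening and the grip force at its end, in the units of the state.
- r.get_obs(): the state, without advancing time (a new reading comes with each control period).
- r.grab_frame(name): name is "scene" or "top" or "wrist"; returns the picture (480x640x3 uint8, red, green, blue); there is no depth.
- r.calibration(name): a dict with "fx", "fy", "cx", "cy" (pixels), "rvec" (rotation vector, rad) and "tvec" (3), from world to camera coordinates, as OpenCV has them. Camera axes: x right, y down, z forward; pixel columns grow to the right and rows downward; lengths in m; the calibration is good to about 2 mm. A picture is of the moment at which its call begins: read the wrist's pose just before it. calibration takes no time and is no camera call; for the wrist camera it gives the pose at the moment of the call.
- r.hand_in(): hands the job in; it is judged then, once.
The state is a dict: "clock": time; "joints": joint angles; "qvel": joint speeds; "tau": joint torques, N m; "tcp_pos": TCP position; "orientation": TCP orientation; "contact_force": force on the tool from outside, world axes, zero at the start; "moment": the same for the moment, N m; "grip_width": finger opening in m; "gripper_force": force on a finger pad.
Only numpy, scipy, OpenCV 4.12 (cv2) and the standard library are available. Lean on these libraries where they do the work, as an engineer would, in place of code of your own. Each camera call takes 0.05 s, during which the arm holds its last target. There are 200 camera calls.

TASK

Set up the angle fixture for the next sleeve: take the T-stud from its storage block, pass its crossbar through the slot of the inclined table until its flange lies on the table, and give it a quarter turn so that the crossbar lies square across the slot underneath and holds. Then put the plain steel sleeve over the stud's square head, down onto the flange, and let go. Leave the other things on the desk where they are.

Things in the scene. Friction and masses are not known exactly. Their poses are not given: they have to be found in the camera images.
- stud_center (a point): Centre of the dark steel T-stud, 60 mm long; z along it to the square head, x along the crossbar. In mm along z from here: round crossbar (34 long, diameter 8) -30 to -22; shank diameter 15 to -10; flange diameter 32, -10 to -4; head 14 x 14, sides along x and y, to +26, tapered tip to +30. Starts upright in the storage block, flange on its top. Seated it is 10 above the table_plate origin along that z.
- stud_block: Fixed grey plastic storage block 66 x 48 mm, 34 mm high, in which the T-stud starts; origin in the centre of its underside, z up, its long hole (42 x 20 mm) along its x.
- table_plate: Inclined aluminium table of the fixed angle fixture, 118 x 110 x 8 mm, low edge towards the robot. Origin: middle of the slot on the upper face, 62 mm above the desk; z: outward normal, tilted 30 degrees from vertical; x up the slope, y level along the slot. Slot 40 x 12 mm, its middle widened to 20 x 20 mm; over 30 mm free below. Stud seated: 4 mm between underside and crossbar.
- sleeve_center (a point): Centre (half-way up) of the plain steel sleeve: straight ring without collar, 36 mm outside, 25 mm bore, 24 mm high, z along its axis. Starts upright on the desk, in one of three places shared with the stepped sleeve and the bearing. Seated on the stud's flange it is centred 8 mm above stud_center along the stud's z.
- flanged_sleeve: Bystander: stepped steel sleeve with a collar, 50 mm diameter, 14 mm high, origin under its centre.
- bearing: Bystander: ball bearing 35 mm diameter, 11 mm high, black seal, origin under its centre.
- test_weight: Bystander: brass-like test weight with a knob, 38 mm diameter, 70 mm high, origin under its centre.
- oil_bottle: Bystander: small white oil bottle with a pointed spout, 41 mm diameter, 113 mm high, origin under its centre.

How it is judged:
By the outcome, as a careful person would: the job done as asked, in the order asked, and still so for the second after the job is handed in, with the robot touching nothing.
It also fails if it takes over 61 s, if anything falls off the work surface, if the arm or the gripper's body presses on something with over 40 N, if the wrist force passes 120 N, or if a joint passes its speed limit or range.

## Working session

There is one attempt and no reset: what is moved stays moved. The work goes in short steps, Python scripts to look and compute and a tool call to move; the robot and the scene stay as the last step left them, time stands still between calls to the robot, and variables do not carry over. Pictures are saved under pics/ and viewed, at most 10 in all, crops included, and the job is handed in when it is done.

Besides the shell and the picture viewer there is one more tool, called after "Request:" as name(argument=value, ...), one argument or row to a line, values as JSON. carry_out: Moves the arm, as the interface text tells. Its arguments: {"type":"object","properties":{"moves":{"type":"array","items":{"type":"array","items":{"type":"number"}}},"force":{"type":"number"}},"required":["moves"]}

```bash
ls; mkdir -p pics; python3 - <<'E'
from bench import r
import cv2,numpy as np
o=r.get_obs();print({k:np.round(v,4) for k,v in o.items()})
ims=[]
for n in["scene","top","wrist"]:
    im=r.grab_frame(n);cv2.imwrite(f"pics/{n}0.png",im[:,:,::-1]);c=r.calibration(n);print(n,{k:np.round(v,4) for k,v in c.items()})
E
```

```text
pics
{'clock': np.float64(0.0), 'joints': array([-1.2241,  0.4778,  0.0224,  1.5565, -0.0115,  1.1093, -0.0831]), 'qvel': array([ 0.0008,  0.0001, -0.0002,  0.0003, -0.0001,  0.0017, -0.0013]), 'tau': array([-7.00000e-04, -5.96447e+01,  1.60750e+00, -2.81181e+01,
        1.25000e-02,  9.60000e-03, -0.00000e+00]), 'tcp_pos': array([0.2964, 0.6061, 0.4037]), 'orientation': array([-7.0810e-01, -3.0605e+00,  2.8000e-03]), 'contact_force': array([-0.6908, -0.4595,  0.3795]), 'moment': array([-0.0218,  0.0215, -0.036 ]), 'gripper_force': np.float64(0.0), 'grip_width': np.float64(0.0858)}
scene {'fx': np.float64(457.1856), 'fy': np.float64(457.1856), 'cx': np.float64(317.2856), 'cy': np.float64(242.7934), 'rvec': array([ 1.8765, -0.9103,  0.5405]), 'tvec': array([-0.3385,  0.2845,  0.6343])}
top {'fx': np.float64(601.0477), 'fy': np.float64(601.0477), 'cx': np.float64(320.0583), 'cy': np.float64(243.8637), 'rvec': array([ 2.1999, -2.1413,  0.0662]), 'tvec': array([0.0188, 0.5856, 1.2477])}
wrist {'fx': np.float64(375.4305), 'fy': np.float64(375.4305), 'cx': np.float64(315.1428), 'cy': np.float64(239.2088), 'rvec': array([-2.4377, -1.5231, -0.2317]), 'tvec': array([-0.6738, -0.0393,  0.3797])}
```

View pics/scene0.png

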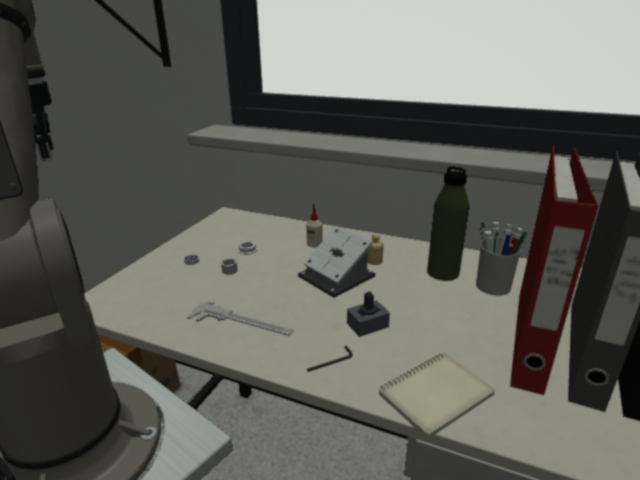

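View pics/top0.png

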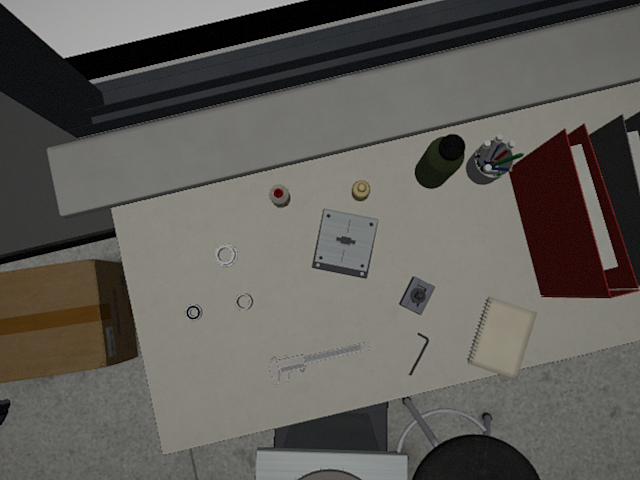

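Top view: the bearing is at (194,312), the stepped sleeve at (226,255) and the plain sleeve at (245,301), which is the tall ring in the scene view at (229,266). The table slot is at (346,240) and the stud and block at (417,295).

```bash
cat > h.py <<'E'
import cv2,numpy as np
from bench import r
from scipy.spatial.transform import Rotation as R
def ray(cal,uv,p0,n=(0,0,1)):
    "intersection of pixel ray with plane through p0 with normal n"
    Rc=cv2.Rodrigues(np.array(cal["rvec"]))[0];c=-Rc.T@np.array(cal["tvec"])
    d=Rc.T@np.array([(uv[0]-cal["cx"])/cal["fx"],(uv[1]-cal["cy"])/cal["fy"],1])
    p0=np.array(p0,float);n=np.array(n,float)
    return c+d*((p0-c)@n/(d@n))
def proj(cal,P):
    K=np.array([[cal["fx"],0,cal["cx"]],[0,cal["fy"],cal["cy"]],[0,0,1.]])
    return cv2.projectPoints(np.atleast_2d(np.array(P,float)),np.array(cal["rvec"]),np.array(cal["tvec"]),K,None)[0][:,0]
def tool():
    o=r.get_obs();return np.array(o["tcp_pos"]),R.from_rotvec(o["orientation"]),o
def intool(P):
    p,q,_=tool();return q.inv().apply(np.array(P)-p)
E
python3 - <<'E'
from h import *
c=r.calibration("top")
for n,uv,z in[("sleeve",(245,301),.024),("slot",(346,240),.062),("studtop",(418,293.5),.06),("flsl",(226,255),.01),("bear",(194,312),.011),("weight",(361,187),.07),("oil",(278,193),.1)]:
    print(n,ray(c,uv,(0,0,z)).round(4))
print("plate corners",[ray(c,uv,(0,0,z)).round(3) for uv,z in[((323,209),.0895),((378,219),.0895),((367,277),.03),((313,267),.03)]])
print("block corners",[ray(c,uv,(0,0,.034)).round(3) for uv in[(411,277),(434,286),(423,314),(400,305)]])
print(tool()[1].as_matrix().round(3))
cw=r.calibration("wrist");Rc=cv2.Rodrigues(cw["rvec"])[0];cp=-Rc.T@cw["tvec"];print("cam in tool",intool(cp).round(4));print((Rc@tool()[1].as_matrix()).round(3))
im=cv2.imread("pics/top0.png");cv2.imwrite("pics/t1.png",cv2.resize(im[170:330,180:450],None,fx=2.9,fy=2.9,interpolation=cv2.INTER_CUBIC))
E
```

```text
sleeve [0.4601 0.1891 0.024 ]
slot [ 0.5911 -0.0192  0.062 ]
studtop [ 0.4858 -0.1683  0.06  ]
flsl [0.5568 0.2356 0.01  ]
bear [0.4336 0.2988 0.011 ]
weight [ 0.7003 -0.0471  0.07  ]
oil [0.6788 0.1201 0.1   ]
plate corners [array([0.65 , 0.029, 0.089]), array([ 0.633, -0.082,  0.089]), array([ 0.517, -0.066,  0.03 ]), array([0.535, 0.048, 0.03 ])]
block corners [array([ 0.52 , -0.157,  0.034]), array([ 0.502, -0.205,  0.034]), array([ 0.444, -0.183,  0.034]), array([ 0.461, -0.135,  0.034])]
[[-0.898  0.439 -0.   ]
 [ 0.439  0.898 -0.001]
 [-0.    -0.001 -1.   ]]
cam in tool [ 0.0765 -0.0005  0.0306]
[[ 0.001  1.    -0.   ]
 [-0.954  0.001 -0.299]
 [-0.299  0.     0.954]]
```

View pics/t1.png

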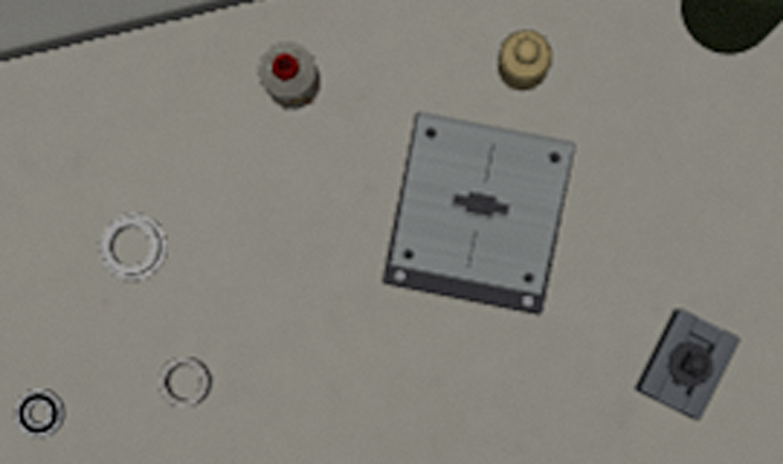

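The enlarged top view confirms the slot along the table's level direction at crop (480,205), the stud upright in its block at (690,362), and the plain sleeve at (187,381). The moves keep the tool vertical. So I'll tilt the stud inside the grip, pivoting it about the pad line, and turn it wrench-fashion.

Request:
carry_out(
  moves=[
    [-0.032,-0.038,0.003,0.15,0.0854],
    [-0.064,-0.076,0.007,0.3,0.0854],
    [-0.096,-0.115,0.01,0.45,0.0854],
    [-0.128,-0.153,0.014,0.6,0.0854],
    [-0.16,-0.19,0.017,0.74,0.0854],
    [-0.192,-0.23,0.02,0.88,0.0854],
    [-0.224,-0.27,0.024,1.03,0.0854],
    [-0.256,-0.306,0.028,1.17,0.0854],
  ],
  force=30,
)

```text
clock: 0.95
tcp_pos: [0.3916, 0.2179, 0.3767]
orientation: [-2.286, -2.154, -0.0]
contact_force: [0.9, -0.3, -0.0]
grip_width: 0.0855
gripper_force: 0.0
```

```bash
cat >> h.py <<'E'
def plan(P,yaw):
    "shift in tool axes and roll to bring the TCP to P with tool x at world yaw (deg)"
    p,q,o=tool();m=q.as_matrix();y=np.degrees(np.arctan2(m[1,0],m[0,0]))
    d=(yaw-y+180)%360-180
    print("t",round(float(o["clock"]),2),"tcp",p.round(4),"yaw",y.round(2),"shift",intool(P).round(4),"roll",np.radians(-d).round(4),"f",np.round(o["contact_force"],1),"w",round(float(o["grip_width"]),4),"q7",round(float(o["joints"][6]),2))
E
python3 -c "
from h import *
plan([.486,-.168,.345],69.5)"
```

```text
t 0.95 tcp [0.3916 0.2179 0.3767] yaw 86.58 shift [-0.3796  0.1173  0.0315] roll 0.2981 f [ 0.9 -0.3 -0. ] w 0.0855 q7 -0.64
```

Request:
carry_out(
  moves=[
    [-0.047,0.0146,0.004,0.05,0.0854],
    [-0.094,0.029,0.008,0.1,0.0854],
    [-0.141,0.0435,0.012,0.15,0.0854],
    [-0.188,0.058,0.016,0.2,0.0854],
    [-0.235,0.0725,0.02,0.25,0.0854],
    [-0.282,0.087,0.024,0.298,0.0854],
    [-0.33,0.102,0.028,0.298,0.0854],
    [-0.376,0.116,0.031,0.298,0.0854],
  ],
)

```text
clock: 1.75
tcp_pos: [0.4875, -0.1636, 0.3456]
orientation: [-2.576, -1.799, -0.0]
contact_force: [1.0, 1.7, 0.4]
grip_width: 0.0851
gripper_force: 0.0
```

```bash
python3 - <<'E'
from h import *
plan([.486,-.168,.345],69.5)
c=r.calibration("wrist");im=r.grab_frame("wrist");cv2.imwrite("pics/w1.png",im[:,:,::-1]);np.save("w1.npy",[c["rvec"],c["tvec"]])
print(proj(c,[[.486,-.168,.074],[.486,-.168,.04]]).round(0))
E
```

```text
t 1.75 tcp [ 0.4875 -0.1636  0.3456] yaw 69.85 shift [-0.0047  0.0002  0.0006] roll 0.0062 f [1.  1.7 0.4] w 0.0851 q7 0.11
[[316. 247.]
 [315. 232.]]
```

View pics/w1.png

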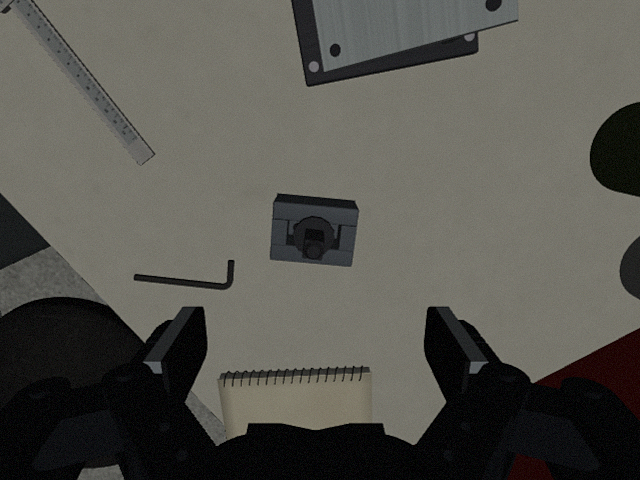

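The wrist view shows the block with its top face about (270–358, 203–266), turned about 5° clockwise. The flange disc is near (313,233) and the head tip near (313,250).

```bash
python3 - <<'E'
from h import *
im=cv2.imread("pics/w1.png");c=r.calibration("wrist");rv,tv=np.load("w1.npy");c["rvec"],c["tvec"]=rv,tv
roi=im[180:285,250:380].astype(int)
m=((roi.sum(2)<330)).astype(np.uint8)  # block+stud against desk
m=cv2.morphologyEx(m,cv2.MORPH_OPEN,np.ones((5,5)))
ct=max(cv2.findContours(m,0,1)[0],key=cv2.contourArea)
q=cv2.approxPolyDP(ct,5,True)[:,0]+[250,180];print(q.tolist(),np.median(roi[:10].sum(2)),roi[60,25:60:4].tolist())
for uv in q: print(uv,ray(c,uv,(0,0,.034)).round(4))
big=cv2.resize(im[185:280,250:380],None,fx=6,fy=6,interpolation=cv2.INTER_CUBIC)
cv2.imwrite("pics/w1c.png",np.clip(big.astype(float)*1.8,0,255))
E
```

```text
[[276, 193], [269, 259], [351, 266], [355, 200]] 341.0 [[56, 54, 51], [61, 61, 54], [56, 54, 49], [19, 17, 15], [28, 27, 24], [37, 35, 36], [32, 28, 29], [24, 24, 27], [36, 36, 36]]
[276 193] [ 0.4681 -0.1303  0.034 ]
[269 259] [ 0.4431 -0.1776  0.034 ]
[351 266] [ 0.5025 -0.2058  0.034 ]
[355 200] [ 0.5224 -0.1559  0.034 ][ WARN:0@0.351] global loadsave.cpp:1063 imwrite_ Unsupported depth image for selected encoder is fallbacked to CV_8U.
```

View pics/w1c.png

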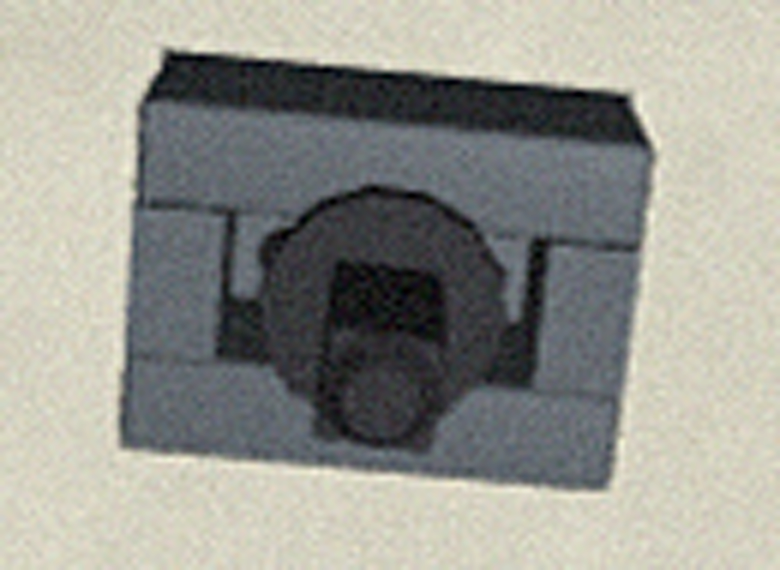

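```bash
python3 - <<'E'
from h import *
c=r.calibration("wrist");c["rvec"],c["tvec"]=np.load("w1.npy")
f=lambda u,v,z:ray(c,(u/6+250,v/6+185),(0,0,z))
k=[f(*a,.034) for a in[(145,102),(652,152),(607,490),(125,447)]]
print(np.mean(k,0).round(4),[np.degrees(np.arctan2(*(k[j]-k[i])[1::-1])).round(2) for i,j in[(0,1),(3,2),(0,3),(1,2)]],np.linalg.norm(k[1]-k[0]).round(4),np.linalg.norm(k[3]-k[0]).round(4))
print("tip",f(382,392,.074).round(4),"flange",f(383,304,.040).round(4))
P=f(382,392,.074); plan([.486,-.170,.3],65.5)
E
```

```text
[ 0.4834 -0.1714  0.034 ] [np.float64(-25.86), np.float64(-25.57), np.float64(-115.22), np.float64(-115.57)] 0.0648 0.0468
tip [ 0.4839 -0.1701  0.074 ] flange [ 0.484 -0.17   0.04 ]
t 1.8 tcp [ 0.4876 -0.1717  0.3463] yaw 69.34 shift [ 0.0013 -0.0023  0.0462] roll 0.067 f [ 2.9 -6.2  1.4] w 0.0857 q7 0.12
```

Request:
carry_out(
  moves=[
    [0,-0.002,0.02,0.03,0.0854],
    [0,-0.003,0.04,0.06,0.0854],
    [0,-0.004,0.06,0.084,0.0854],
    [0,-0.004,0.075,0.084,0.06],
    [0,-0.004,0.085,0.084,0.06],
    [0,-0.004,0.085,0.084,0.06],
    [0,-0.004,0.085,0.084,0.06],
    [0,-0.004,0.085,0.084,0.06],
  ],
  force=25,
)

```text
clock: 2.6
tcp_pos: [0.4839, -0.1604, 0.2615]
orientation: [2.649, 1.688, 0.002]
contact_force: [0.2, -1.0, 0.0]
grip_width: 0.0599
gripper_force: 0.0
```

```bash
python3 - <<'E'
from h import *
plan([.484,-.170,.222],64.5)
E
```

```text
t 2.6 tcp [ 0.4839 -0.1604  0.2615] yaw 65.02 shift [-0.0087  0.0041  0.0395] roll 0.009 f [ 0.2 -1.   0. ] w 0.0599 q7 0.14
```

Request:
carry_out(
  moves=[
    [-0.0087,0.004,0.005,0.009,0.05],
    [-0.0087,0.004,0.015,0.009,0.05],
    [-0.0087,0.004,0.028,0.009,0.05],
    [-0.0087,0.004,0.037,0.009,0.05],
    [-0.0087,0.004,0.0395,0.009,0.04],
    [-0.0087,0.004,0.0395,0.009,0.005],
    [-0.0087,0.004,0.0395,0.009,0.005],
    [-0.0087,0.004,0.0395,0.009,0.005],
  ],
  force=25,
)

```text
clock: 3.4
tcp_pos: [0.4836, -0.1699, 0.2215]
orientation: [2.657, 1.676, 0.0]
contact_force: [-0.5, -0.6, -2.1]
grip_width: 0.0137
gripper_force: 26.9
```

```bash
python3 - <<'E'
from h import *
plan([.484,-.170,.222],64.5)
E
```

```text
t 3.4 tcp [ 0.4836 -0.1699  0.2215] yaw 64.51 shift [ 0.0001  0.0004 -0.0005] roll 0.0001 f [-0.5 -0.6 -2.1] w 0.0137 q7 0.2
```

Request:
carry_out(
  moves=[
    [0,0,-0.006,0,0.005],
    [0.003,0,-0.006,0,0.005],
    [0.009,0,-0.006,0,0.005],
    [0.015,0,-0.006,0,0.005],
    [0.02,0,-0.006,0,0.005],
    [0.0245,0,-0.006,0,0.005],
    [0.0245,0,-0.006,0,0.005],
    [0.0245,0,-0.006,0,0.005],
  ],
)

```text
clock: 4.2
tcp_pos: [0.4938, -0.1489, 0.2275]
orientation: [2.656, 1.674, -0.002]
contact_force: [-0.9, -4.5, -0.8]
grip_width: 0.0132
gripper_force: 25.4
```

Request:
carry_out(
  moves=[
    [0,0,-0.01,0,0.005],
    [0,0,-0.03,0,0.005],
    [0,0,-0.06,0,0.005],
    [0,0,-0.09,0,0.005],
    [0,0,-0.1,0,0.005],
    [0,0,-0.1,0,0.005],
    [0,0,-0.1,0,0.005],
    [0,0,-0.1,0,0.005],
  ],
)

```text
clock: 5.0
tcp_pos: [0.4936, -0.1473, 0.326]
orientation: [-2.655, -1.676, 0.003]
contact_force: [0.1, 1.0, -3.0]
grip_width: 0.0135
gripper_force: 25.4
```

```bash
python3 - <<'E'
from h import *
plan([.5911,-.0192,.35],171)
c=r.calibration("wrist");im=r.grab_frame("wrist");s=r.grab_frame("scene");cs=r.calibration("scene")
p,q,_=tool();g=p+q.apply([0,0,.155]);u,v=proj(cs,g)[0].astype(int);print(u,v,proj(c,g))
a=cv2.resize(s[v-30:v+30,u-30:u+30,::-1],(400,400),interpolation=cv2.INTER_CUBIC)
b=cv2.resize(im[240:400,240:400,::-1],(400,400))
cv2.imwrite("pics/tilt.png",np.clip(np.hstack([a,b])*1.5,0,255).astype(np.uint8))
E
```

```text
t 5.0 tcp [ 0.4936 -0.1473  0.326 ] yaw 64.52 shift [ 0.1576  0.0329 -0.0242] roll -1.8584 f [ 0.1  1.  -3. ] w 0.0135 q7 0.02
363 239 [[316.25243461 333.25968575]]
```

View pics/tilt.png

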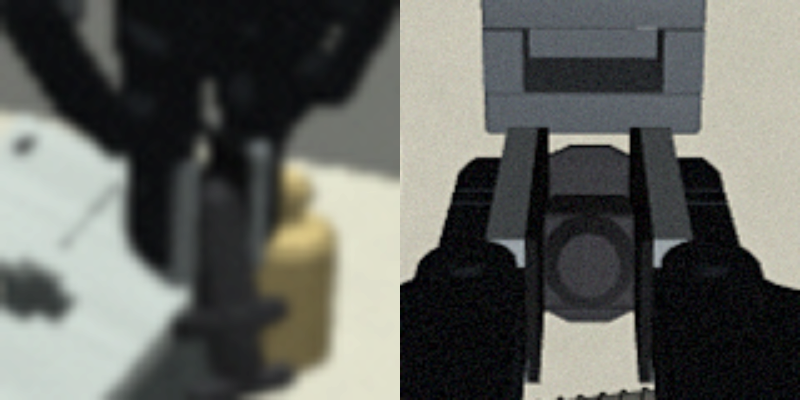

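The right half (wrist) shows the head tip at about (315,346) and the flange centre at about (315,333). The stud axis therefore points almost at the camera, so it is tilted roughly 30°. I'll compute the exact angle while moving over the table.

Request:
carry_out(
  moves=[
    [0.02,0.004,-0.002,-0.15,0.005],
    [0.04,0.008,-0.004,-0.3,0.005],
    [0.06,0.013,-0.006,-0.45,0.005],
    [0.08,0.017,-0.008,-0.6,0.005],
    [0.1,0.021,-0.01,-0.75,0.005],
    [0.12,0.025,-0.012,-0.89,0.005],
    [0.14,0.029,-0.012,-1.03,0.005],
    [0.1576,0.033,-0.012,-1.17,0.005],
  ],
)

```text
clock: 5.9
tcp_pos: [0.592, -0.0188, 0.3382]
orientation: [-1.28, -2.867, 0.001]
contact_force: [0.4, 0.1, -1.9]
grip_width: 0.0132
gripper_force: 25.3
```

Request:
carry_out(
  moves=[
    [0,0,0,-0.15,0.005],
    [0,0,0,-0.3,0.005],
    [0,0,0,-0.45,0.005],
    [0,0,0,-0.6,0.005],
    [0,0,0,-0.688,0.005],
    [0,0,0,-0.688,0.005],
    [0,0,0,-0.688,0.005],
    [0,0,0,-0.688,0.005],
  ],
)

```text
clock: 6.7
tcp_pos: [0.5916, -0.0198, 0.3388]
orientation: [-0.251, -3.131, 0.0]
contact_force: [0.2, -0.0, -1.9]
grip_width: 0.0133
gripper_force: 25.3
```

```bash
python3 - <<'E'
from h import *
plan([.5911,-.0192,.338],171)
c=r.calibration("wrist");im=r.grab_frame("wrist");cv2.imwrite("pics/w2.png",np.clip(im[:,:,::-1]*1.5,0,255).astype(np.uint8));np.save("w2.npy",[c["rvec"],c["tvec"]])
p,q,_=tool()
for a in (20,24,27,30,33,36):
    ax=q.apply([np.sin(np.radians(a)),0,-np.cos(np.radians(a))]);g=p+q.apply([0,0,.155])
    print(a,(proj(c,g+.006*ax)[0]-proj(c,g-.028*ax)[0]).round(1), proj(c,g+.006*ax)[0].round(1))
print(proj(c,[.5911,-.0192,.062]).round(0))
E
```

```text
t 6.7 tcp [ 0.5916 -0.0198  0.3388] yaw 170.85 shift [0.0006 0.0005 0.0008] roll -0.0027 f [ 0.2 -0.  -1.9] w 0.0133 q7 1.42
20 [ 0.3 16.4] [316.5 338.2]
24 [ 0.3 10.8] [316.5 337. ]
27 [0.3 6.6] [316.5 336.1]
30 [0.3 2.4] [316.5 335.2]
33 [ 0.3 -1.9] [316.5 334.3]
36 [ 0.3 -6.2] [316.5 333.4]
[[317. 238.]]
```

View pics/w2.png

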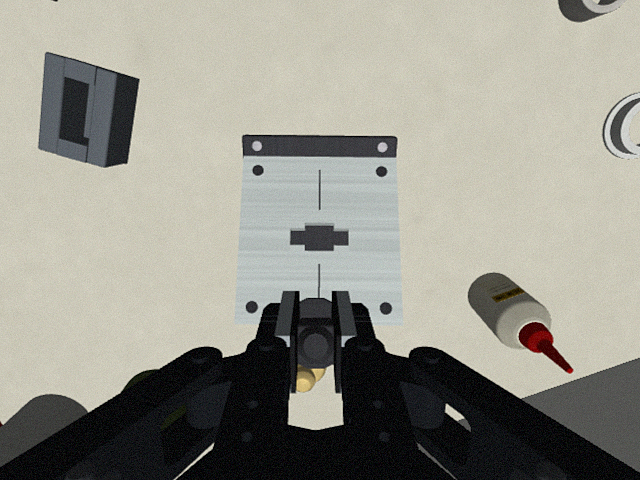

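The slot is at about (319,238) and parallel to the tool's closing line. The stud tip is at about (316,343). The in-grip tilt is about 23°, so some 7° is left, which the flange will correct.

```bash
python3 - <<'E'
from h import *
im=cv2.imread("pics/w2.png");c=r.calibration("wrist");c["rvec"],c["tvec"]=np.load("w2.npy")
g=cv2.cvtColor(im,6)
m=((g[210:265,270:370]<130)*255).astype(np.uint8);m=cv2.morphologyEx(m,cv2.MORPH_OPEN,np.ones((5,5)))
ct=max(cv2.findContours(m,0,1)[0],key=cv2.contourArea);x,y,w,h=cv2.boundingRect(ct);M=cv2.moments(ct)
print(x+270,y+210,w,h,"cent",M["m10"]/M["m00"]+270,M["m01"]/M["m00"]+210)
row=m[:, :]; ys=[np.where(m[:,k])[0] for k in (25,28,31,70,73,76)];print([(a.min()+210,a.max()+210) if len(a) else None for a in ys])
# plate edges per row
for v in(170,200,280): 
    L=g[v]; d=np.diff(L.astype(int)); print(v,[int(k) for k in np.where(abs(d)>25)[0] if 225<k<415])
L=g[290:380,316].astype(int);print("stud col",L.tolist())
print("row343",g[343,290:345].tolist())
E
```

```text
290 225 59 26 cent 318.99954296160877 237.60938452163316
[(np.int64(231), np.int64(244)), (np.int64(231), np.int64(244)), (np.int64(231), np.int64(244)), (np.int64(231), np.int64(245)), (np.int64(231), np.int64(245)), (np.int64(231), np.int64(245))]
170 [251, 252, 261, 262, 263, 318, 319, 320, 375, 385, 386, 387]
200 [317, 318, 319, 320]
280 [317, 318, 319, 320]
stud col [197, 197, 192, 201, 192, 193, 206, 176, 18, 50, 54, 49, 50, 44, 55, 54, 50, 47, 50, 58, 52, 52, 53, 62, 60, 54, 56, 45, 11, 3, 19, 12, 20, 25, 12, 26, 27, 15, 3, 19, 18, 28, 7, 37, 71, 55, 63, 52, 50, 50, 56, 58, 56, 52, 47, 60, 55, 58, 57, 51, 61, 60, 56, 54, 54, 58, 62, 55, 60, 52, 46, 48, 49, 43, 65, 61, 57, 47, 112, 204, 185, 186, 180, 174, 173, 184, 185, 191, 184, 182]
row343 [42, 25, 19, 41, 30, 9, 0, 6, 33, 30, 33, 21, 30, 28, 54, 60, 59, 55, 54, 50, 52, 57, 58, 53, 68, 58, 52, 47, 59, 57, 63, 54, 52, 57, 58, 57, 52, 43, 35, 34, 38, 37, 36, 33, 9, 0, 23, 33, 39, 19, 30, 113, 185, 174, 138]
```

```bash
python3 - <<'E'
from h import *
c=r.calibration("wrist");c["rvec"],c["tvec"]=np.load("w2.npy")
p,q,_=tool()
S=ray(c,(319.3,237.8),(0,0,.062)); s=intool(S)
a=np.radians(23.4);zg=p[2]-.155
T=intool(ray(c,(315.7,344.3),(0,0,zg+.0075*np.cos(a))))
F=intool(ray(c,(315.7,332.8),(0,0,zg-.0275*np.cos(a))))
ax=(T-F)/np.linalg.norm(T-F);print("S",S.round(4),s.round(4),"T",T.round(4),"F",F.round(4),"tilt",np.degrees(np.arctan2(ax[0],-ax[2])).round(1),np.linalg.norm(T-F))
ax=np.array([np.sin(a),0,-np.cos(a)]);n=np.array([.5,0,-.866])
X=(T-.056*ax+F-.021*ax)/2; print("crossbar",X.round(4))
for d in (.025,.0,-.014,-.016): print(d,(s+d*n-X).round(4))
# slot direction
A=intool(ray(c,(290,237.6),(0,0,.062)));B=intool(ray(c,(348.5,238),(0,0,.062)));print("slot",(B-A).round(4))
E
```

```text
S [ 0.5913 -0.0173  0.062 ] [0.0006 0.0024 0.277 ] T [ 0.0003 -0.0003  0.1481] F [-0.0146 -0.0002  0.1802] tilt 24.9 0.03539825789509971
crossbar [-0.0224 -0.0003  0.1995]
0.025 [0.0355 0.0026 0.0558]
0.0 [0.023  0.0026 0.0775]
-0.014 [0.016  0.0026 0.0896]
-0.016 [0.015  0.0026 0.0913]
slot [-0.0003  0.0402 -0.    ]
```

Request:
carry_out(
  moves=[
    [0.012,0.001,0.018,0,0.005],
    [0.024,0.0026,0.036,0,0.005],
    [0.0355,0.0026,0.0558,0,0.005],
    [0.0355,0.0026,0.0558,0,0.005],
    [0.0355,0.0026,0.0558,0,0.005],
    [0.0325,0.0026,0.061,0,0.005],
    [0.029,0.0026,0.067,0,0.005],
    [0.029,0.0026,0.067,0,0.005],
  ],
)

```text
clock: 7.55
tcp_pos: [0.5642, -0.0127, 0.272]
orientation: [0.248, 3.131, -0.0]
contact_force: [-0.9, -0.4, -1.8]
grip_width: 0.0134
gripper_force: 25.3
```

Request:
carry_out(
  moves=[
    [-0.002,0,0.0035,0,0.005],
    [-0.004,0,0.007,0,0.005],
    [-0.006,0,0.0104,0,0.005],
    [-0.007,0,0.0121,0,0.005],
    [-0.008,0,0.0139,0,0.005],
    [-0.009,0,0.0156,0,0.005],
    [-0.009,0,0.0156,0,0.005],
    [-0.009,0,0.0156,0,0.005],
  ],
)

```text
clock: 8.35
tcp_pos: [0.5723, -0.014, 0.2567]
orientation: [-0.248, -3.132, -0.0]
contact_force: [-1.0, 0.1, -2.6]
grip_width: 0.0134
gripper_force: 25.3
```

```bash
python3 - <<'E'
from h import *
plan([.5913,-.0173,.25],171)
c=r.calibration("wrist");im=r.grab_frame("wrist");s=r.grab_frame("scene");cs=r.calibration("scene")
u,v=proj(cs,[.5913,-.0173,.075])[0].astype(int)
a=cv2.resize(s[v-30:v+30,u-30:u+30,::-1],(400,400),interpolation=cv2.INTER_CUBIC)
b=cv2.resize(im[200:400,220:420,::-1],(400,400))
cv2.imwrite("pics/ins.png",np.clip(np.hstack([a,b])*1.5,0,255).astype(np.uint8))
E
```

```text
t 8.35 tcp [ 0.5723 -0.014   0.2567] yaw 170.96 shift [-0.0193 -0.0003  0.0067] roll -0.0007 f [-1.   0.1 -2.6] w 0.0134 q7 1.43
```

Request:
carry_out(
  moves=[
    [-0.001,0,0.0018,0,0.005],
    [-0.002,0,0.0035,0,0.005],
    [-0.003,0,0.0052,0,0.005],
    [-0.004,0,0.007,0,0.005],
    [-0.0045,0,0.0079,0,0.005],
    [-0.005,0,0.0087,0,0.005],
    [-0.005,0,0.0087,0,0.005],
    [-0.005,0,0.0087,0,0.005],
  ],
)

```text
clock: 9.25
tcp_pos: [0.5765, -0.0147, 0.2486]
orientation: [-0.248, -3.129, -0.001]
contact_force: [-8.3, 1.8, 9.7]
grip_width: 0.0133
gripper_force: 26.9
```

```bash
python3 - <<'E'
from h import *
plan([.5913,-.0173,.25],171)
c=r.calibration("wrist");im=r.grab_frame("wrist");s=r.grab_frame("scene");cs=r.calibration("scene")
u,v=proj(cs,[.5913,-.0173,.075])[0].astype(int)
a=cv2.resize(s[v-30:v+30,u-30:u+30,::-1],(400,400),interpolation=cv2.INTER_CUBIC)
b=cv2.resize(im[200:400,220:420,::-1],(400,400))
cv2.imwrite("pics/ins.png",np.clip(np.hstack([a,b])*1.5,0,255).astype(np.uint8))
E
```

```text
t 9.25 tcp [ 0.5765 -0.0147  0.2486] yaw 170.95 shift [-0.015  -0.0002 -0.0014] roll -0.0008 f [-8.3  1.8  9.7] w 0.0133 q7 1.43
```

View pics/ins.png

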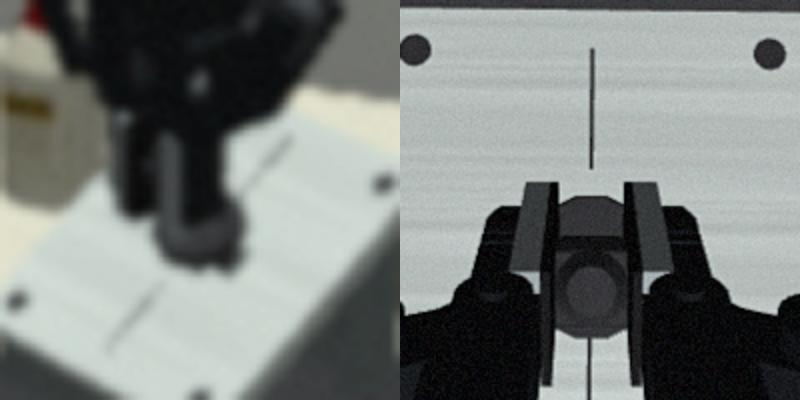

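The scene crop shows the flange at the table over the slot with the crossbar below. The wrist crop shows the stud centred on the slope line at about (590,290). Contact force is about 13 N along the normal, so it's inserted. Next I'll let it settle flat, then re-grip on the axis.

Request:
carry_out(
  moves=[
    [0,0,-0.001,0,0.03],
    [0,0,-0.001,0,0.03],
    [0.002,0,-0.001,0,0.03],
    [0.004,0,-0.001,0,0.03],
    [0.004,0,0,0,0.03],
    [0.004,0,0,0,0.005],
    [0.004,0,0,0,0.005],
    [0.004,0,0,0,0.005],
  ],
  force=25,
)

```text
clock: 10.15
tcp_pos: [0.5733, -0.0141, 0.2479]
orientation: [-0.247, -3.132, -0.0]
contact_force: [-0.2, 0.4, 1.0]
grip_width: 0.0133
gripper_force: 27.4
```

```bash
python3 - <<'E'
from h import *
plan([.5913,-.0173,.25],171)
c=r.calibration("wrist");im=r.grab_frame("wrist");cv2.imwrite("pics/a.png",im[:,:,::-1])
p,q,_=tool();g=cv2.cvtColor(im,7);u=int(proj(c,p+q.apply([0,0,.15]))[0][0])
print(u,g[285:385,u].tolist())
np.save("a.npy",[c["rvec"],c["tvec"]])
E
```

```text
t 10.15 tcp [ 0.5733 -0.0141  0.2479] yaw 170.96 shift [-0.0183 -0.0003 -0.0021] roll -0.0006 f [-0.2  0.4  1. ] w 0.0133 q7 1.43
316 [75, 72, 74, 73, 73, 101, 131, 129, 128, 129, 125, 127, 133, 116, 57, 25, 25, 33, 37, 33, 25, 37, 28, 36, 37, 36, 32, 33, 32, 34, 33, 27, 12, 9, 11, 15, 14, 3, 20, 39, 30, 31, 35, 30, 35, 38, 36, 35, 32, 36, 37, 32, 34, 39, 38, 36, 38, 32, 40, 32, 34, 35, 32, 32, 34, 29, 35, 36, 35, 29, 32, 33, 31, 36, 31, 30, 33, 33, 37, 34, 37, 34, 32, 35, 59, 115, 140, 135, 133, 113, 122, 122, 130, 141, 142, 139, 140, 141, 147, 146]
```

The stud sits flat: tip and flange centres now coincide at v≈335, meaning a tilt of about 30°, and it is centred in the grip. Now the first wrench stroke.

Request:
carry_out(
  moves=[
    [0,0,0,0.12,0.005],
    [0,0,0,0.24,0.005],
    [0,0,0,0.36,0.005],
    [0,0,0,0.48,0.005],
    [0,0,0,0.6,0.005],
    [0,0,0,0.7,0.005],
    [0,0,0,0.8,0.005],
    [0,0,0,0.8,0.005],
  ],
  force=25,
)

```text
clock: 11.0
tcp_pos: [0.5745, -0.0091, 0.2488]
orientation: [-1.442, -2.79, -0.009]
contact_force: [-2.1, 11.3, 6.3]
grip_width: 0.0132
gripper_force: 60.3
```

```bash
python3 - <<'E'
from h import *
plan([.5733,-.0141,.2479],171)
o=r.get_obs();print(o["moment"],o["gripper_force"])
c=r.calibration("wrist");im=r.grab_frame("wrist");cv2.imwrite("pics/b.png",im[:,:,::-1])
cv2.imwrite("pics/b2.png",np.clip(cv2.resize(im[220:420,210:430,::-1],(440,400))*1.9,0,255).astype(np.uint8))
E
```

```text
t 11.0 tcp [ 0.5745 -0.0091  0.2488] yaw 125.35 shift [-0.0034 -0.0039  0.0009] roll -0.7968 f [-2.1 11.3  6.3] w 0.0132 q7 0.78
[ 2.95492092 -0.29650167  0.68349949] 60.34529271768406
```

Request:
carry_out(
  moves=[
    [0,0,0,0,0.045],
    [0,0,0,0,0.045],
    [0,0,-0.006,0,0.045],
    [0,0,-0.006,-0.15,0.045],
    [0,0,-0.006,-0.3,0.045],
    [0,0,-0.006,-0.45,0.045],
    [0,0,-0.006,-0.6,0.045],
    [0,0,-0.006,-0.75,0.045],
  ],
  force=25,
)

```text
clock: 11.85
tcp_pos: [0.5733, -0.015, 0.2543]
orientation: [0.318, 3.125, -0.001]
contact_force: [0.8, 0.2, 0.8]
grip_width: 0.045
gripper_force: 0.0
```

```bash
python3 - <<'E'
from h import *
plan([.5733,-.0141,.2479],171)
c=r.calibration("wrist");im=r.grab_frame("wrist");g=np.clip(cv2.resize(im[250:390,230:400,::-1],(800,659),interpolation=cv2.INTER_CUBIC)*2.2,0,255).astype(np.uint8)[:600]
cv2.imwrite("pics/c.png",g)
E
```

```text
t 11.85 tcp [ 0.5733 -0.015   0.2543] yaw 168.37 shift [0.0002 0.0009 0.0064] roll -0.0459 f [0.8 0.2 0.8] w 0.045 q7 1.39
```

View pics/c.png

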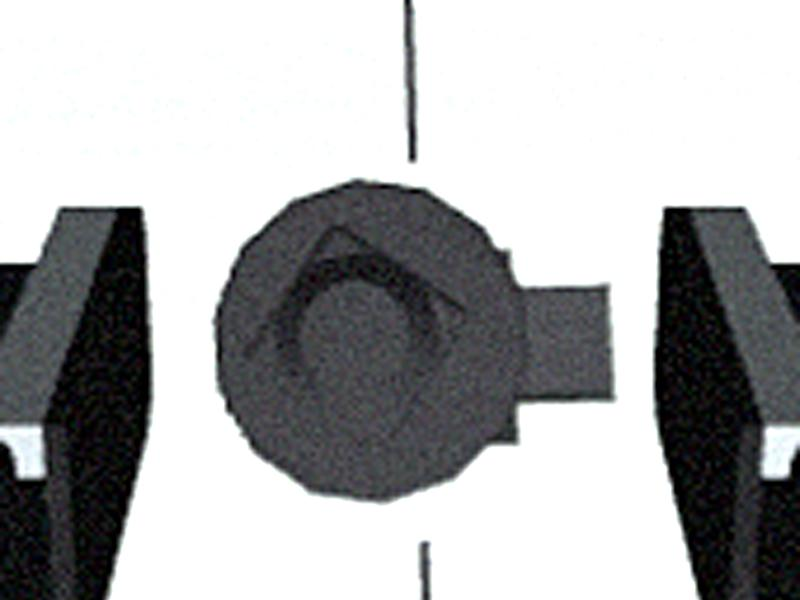

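The stud turned about 35°, with head edges at about 32° in the crop (corners (335,230), (465,312), (250,355)). The crossbar is out of line with the slot: the slot end at (560–612, 290–400) is empty. The stud sits a little to the left. I'll locate the tip and take the second stroke on the other face pair.

```bash
python3 - <<'E'
from h import *
c=r.calibration("wrist");k=170/800
f=lambda u,v,z:intool(ray(c,(230+u*k,250+v*k),(0,0,z)))
print("tip",f(358,338,.0966),"flange",f(370,342,.062+.016*.866),"slot right end",f(612,342,.062),"slopeline",f(412,160,.07),f(425,542,.054))
E
```

```text
tip [ 0.00376464 -0.00385997  0.15776306] flange [-0.00854532 -0.00328547  0.17851274] slot right end [-0.01649866  0.02141257  0.19235652] slopeline [0.00751854 0.00067031 0.18435826] [-0.04648868  0.00237353  0.20038369]
```

Request:
carry_out(
  moves=[
    [0.002,-0.0035,0,-0.15,0.045],
    [0.002,-0.0035,0,-0.3,0.045],
    [0.002,-0.0035,0,-0.45,0.045],
    [0.002,-0.0035,0,-0.6,0.045],
    [0.002,-0.0035,0,-0.75,0.045],
    [0.002,-0.0035,0,-0.85,0.045],
    [0.002,-0.0035,0,-0.95,0.045],
    [0.002,-0.0035,0,-0.95,0.03],
  ],
  force=20,
)

```text
clock: 12.7
tcp_pos: [0.5706, -0.0181, 0.2541]
orientation: [1.135, -2.929, 0.0]
contact_force: [0.5, -0.6, -0.2]
grip_width: 0.0317
gripper_force: 0.0
```

Request:
carry_out(
  moves=[
    [0,0,0,0,0.012],
    [0,0,0,0,0.012],
    [0,0,0,0,0.012],
    [0,0,0,0,0.012],
    [0,0,0,0.12,0.012],
    [0,0,0,0.24,0.012],
    [0,0,0,0.36,0.012],
    [0,0,0,0.48,0.012],
  ],
)

```text
clock: 13.5
tcp_pos: [0.5711, -0.0165, 0.2551]
orientation: [-0.403, 3.114, 0.001]
contact_force: [-0.8, 0.8, 6.9]
grip_width: 0.0166
gripper_force: 18.2
```

Request:
carry_out(
  moves=[
    [0,0,0,0.12,0.012],
    [0,0.001,0,0.24,0.012],
    [0,0.002,0,0.36,0.012],
    [0,0.003,0,0.44,0.012],
    [0,0.003,0,0.48,0.01],
    [0,0.003,0,0.424,0.01],
    [0,0.003,0,0.424,0.01],
    [0,0.003,0,0.424,0.01],
  ],
  force=25,
)

```text
clock: 14.3
tcp_pos: [0.5703, -0.014, 0.2547]
orientation: [0.255, 3.13, 0.001]
contact_force: [0.9, -1.1, 6.4]
grip_width: 0.015
gripper_force: 24.0
```

```bash
python3 - <<'E'
from h import *
plan([.5733,-.0141,.2479],171)
c=r.calibration("wrist");im=r.grab_frame("wrist");cv2.imwrite("pics/d.png",im[:,:,::-1])
g=cv2.cvtColor(im,7);p,q,_=tool();print(proj(c,p+q.apply([0,0,.155])))
print("col",g[285:385:1,316].tolist());
for v in (325,335,345):print(v,g[v,285:350].tolist())
E
```

```text
t 14.3 tcp [ 0.5703 -0.014   0.2547] yaw 170.67 shift [-0.0029  0.0004  0.0068] roll -0.0057 f [ 0.9 -1.1  6.4] w 0.015 q7 1.42
[[316.18608238 334.35549376]]
col [37, 39, 39, 44, 51, 37, 33, 33, 30, 31, 29, 27, 34, 31, 35, 29, 24, 30, 5, 15, 7, 8, 9, 3, 23, 32, 31, 31, 28, 35, 27, 35, 33, 34, 40, 36, 30, 33, 36, 37, 30, 32, 37, 26, 36, 31, 35, 28, 35, 33, 32, 29, 37, 33, 36, 33, 28, 27, 31, 28, 27, 37, 31, 29, 33, 29, 29, 35, 30, 27, 28, 70, 142, 128, 125, 122, 131, 128, 139, 130, 127, 132, 129, 135, 121, 74, 76, 76, 76, 78, 72, 79, 78, 81, 80, 85, 79, 75, 75, 79]
325 [38, 38, 39, 30, 4, 1, 5, 3, 0, 8, 2, 0, 2, 16, 21, 20, 22, 27, 25, 23, 25, 20, 34, 31, 36, 34, 37, 32, 29, 37, 33, 30, 29, 37, 38, 29, 35, 29, 35, 34, 32, 33, 37, 27, 27, 22, 17, 28, 30, 21, 3, 8, 11, 7, 16, 10, 10, 11, 39, 40, 39, 41, 38, 32, 35]
335 [56, 50, 26, 0, 8, 8, 2, 4, 6, 2, 0, 0, 8, 14, 22, 18, 7, 25, 29, 34, 31, 30, 28, 31, 26, 37, 30, 34, 36, 35, 36, 32, 33, 34, 28, 29, 39, 38, 32, 29, 34, 33, 35, 30, 36, 41, 32, 28, 17, 11, 6, 2, 0, 13, 5, 10, 6, 0, 15, 42, 62, 53, 59, 54, 56]
345 [124, 115, 75, 11, 18, 19, 16, 12, 3, 5, 2, 1, 20, 32, 34, 31, 34, 32, 30, 36, 34, 33, 32, 27, 31, 29, 35, 35, 36, 29, 33, 27, 31, 33, 32, 33, 30, 33, 32, 37, 31, 33, 32, 31, 32, 32, 28, 26, 30, 4, 6, 5, 0, 3, 21, 21, 17, 15, 58, 102, 129, 109, 25, 9, 13]
```

Request:
carry_out(
  moves=[
    [0,0,0,0.1,0.01],
    [0,0,0,0.17,0.01],
    [0,0,0,0.17,0.01],
    [0,0,0,0.17,0.03],
    [0,0,0,0.1,0.03],
    [0,0,0,0,0.03],
    [0,0,0.004,0,0.03],
    [0,0,0.004,0,0.01],
  ],
  force=25,
)

```text
clock: 15.15
tcp_pos: [0.5691, -0.0143, 0.249]
orientation: [-0.258, -3.128, 0.0]
contact_force: [-2.1, -3.7, 2.5]
grip_width: 0.0168
gripper_force: 1.5
```

Request:
carry_out(
  moves=[
    [0,0,0,0,0.005],
    [0,0,0,0,0.005],
    [0,0,0,0,0.005],
    [0,0,0,0,0.005],
    [0,0,0,0,0.005],
    [0,0,0,0,0.005],
    [0,0,0,0,0.005],
    [0,0,0,0,0.005],
  ],
)

```text
clock: 15.95
tcp_pos: [0.5699, -0.0143, 0.25]
orientation: [0.254, 3.131, 0.0]
contact_force: [-0.0, -0.3, -1.8]
grip_width: 0.0131
gripper_force: 27.0
```

Grip width is 13.1 mm, flush on the faces that started along the slope, so the head has turned a quarter. I'll release, rise and check.

Request:
carry_out(
  moves=[
    [0,0,0,0,0.04],
    [0,0,0,0,0.045],
    [0,0,-0.01,0,0.055],
    [0,0,-0.04,0,0.055],
    [0,0,-0.08,0,0.055],
    [0,0,-0.09,0,0.055],
    [0,0,-0.09,0,0.055],
    [0,0,-0.09,0,0.055],
  ],
)

```text
clock: 16.75
tcp_pos: [0.5695, -0.0142, 0.3397]
orientation: [-0.254, -3.131, -0.0]
contact_force: [-0.6, -0.5, -0.6]
grip_width: 0.0548
gripper_force: 0.0
```

```bash
python3 - <<'E'
from h import *
plan([.46,.189,.33],171)
c=r.calibration("wrist");im=r.grab_frame("wrist");np.save("e.npy",[c["rvec"],c["tvec"]])
u,v=proj(c,[.585,-.016,.08])[0].astype(int);print(u,v)
w=cv2.resize(im[v-50:v+50,u-65:u+65,::-1],(780,600),interpolation=cv2.INTER_CUBIC);cv2.imwrite("pics/e.png",np.clip(w*2.0,0,255).astype(np.uint8))
E
```

```text
t 16.75 tcp [ 0.5695 -0.0142  0.3397] yaw 170.73 shift [0.1408 0.183  0.0098] roll -0.0046 f [-0.6 -0.5 -0.6] w 0.0548 q7 1.4
316 269
```

View pics/e.png

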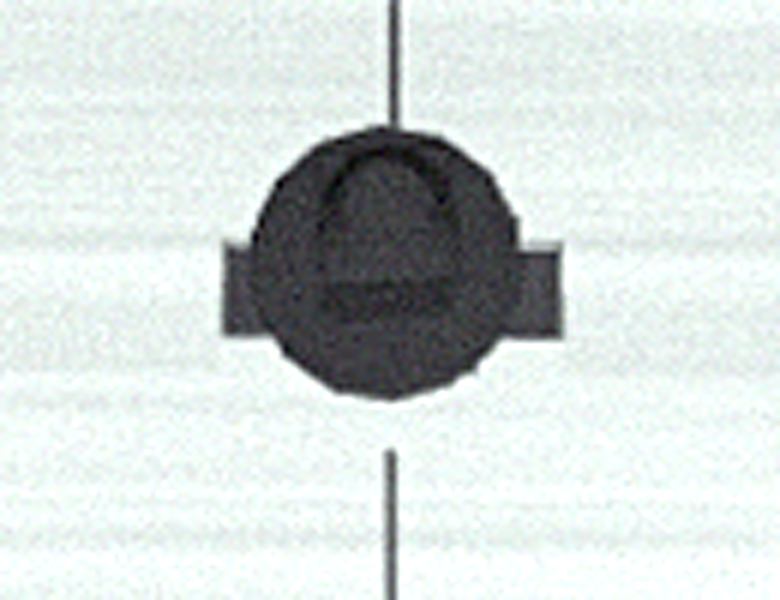

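The stud is seated. The flange circle is at about (385,263), the head edges are square to the slot, and both slot ends ((225–250) and (520–562), 245–335) are empty, so the crossbar lies across underneath. Next, the sleeve.

Request:
carry_out(
  moves=[
    [0.028,0.037,0.002,0,0.06],
    [0.056,0.073,0.004,0,0.06],
    [0.084,0.11,0.006,0,0.06],
    [0.112,0.146,0.008,0,0.06],
    [0.141,0.183,0.01,0,0.06],
    [0.141,0.183,0.01,0,0.06],
    [0.141,0.183,0.01,0,0.06],
    [0.141,0.183,0.01,0,0.06],
  ],
)

```text
clock: 17.6
tcp_pos: [0.4605, 0.1879, 0.3292]
orientation: [-0.256, -3.13, 0.002]
contact_force: [0.2, 0.2, 0.5]
grip_width: 0.0601
gripper_force: 0.0
```

```bash
python3 - <<'E'
from h import *
ce=r.calibration("wrist");ce["rvec"],ce["tvec"]=np.load("e.npy")
print("tip",ray(ce,(316,251.5),(0,0,.0966)).round(4),"flange",ray(ce,(315.3,262.8),(0,0,.062+.016*.866)).round(4))
plan([.46,.189,.33],171)
c=r.calibration("wrist");im=r.grab_frame("wrist");cv2.imwrite("pics/f.png",im[:,:,::-1])
u,v=proj(c,[.46,.189,.024])[0];print(u,v)
g=cv2.GaussianBlur(cv2.cvtColor(im,7),(3,3),0);u,v=int(u),int(v)
roi=g[v-50:v+50,u-60:u+60]
H=cv2.HoughCircles(cv2.resize(roi,None,fx=4,fy=4,interpolation=cv2.INTER_CUBIC),cv2.HOUGH_GRADIENT,1,20,param1=80,param2=25,minRadius=50,maxRadius=130)
for h in H[0][:5]:
    uu,vv=u-60+h[0]/4,v-50+h[1]/4;P=ray(c,(uu,vv),(0,0,.024));print(uu,vv,h[2]/4,P.round(4),intool(P).round(4))
print(v,g[v,u-60:u+60:2].tolist());print(g[v-50:v+50:2,u].tolist())
E
```

```text
tip [ 0.5672 -0.0137  0.0966] flange [ 0.5821 -0.0165  0.0759]
t 17.6 tcp [0.4605 0.1879 0.3292] yaw 170.65 shift [ 0.0006  0.001  -0.0008] roll -0.0062 f [0.2 0.2 0.5] w 0.0601 q7 0.93
317.52516256636204 226.92805966682255
324.875 224.875 17.725 [0.4593 0.1948 0.024 ] [0.0024 0.0072 0.3054]
324.125 219.375 22.25 [0.455  0.1949 0.024 ] [0.0067 0.0066 0.3054]
324.125 214.375 17.975 [0.4511 0.1955 0.024 ] [0.0105 0.0066 0.3054]
325.875 230.125 27.05 [0.4635 0.1949 0.024 ] [-0.0018  0.008   0.3054]
226 [118, 120, 120, 118, 118, 118, 117, 117, 117, 119, 118, 117, 118, 117, 116, 116, 118, 118, 119, 119, 119, 118, 100, 120, 126, 87, 36, 104, 122, 121, 120, 120, 119, 120, 120, 120, 119, 120, 120, 122, 97, 37, 40, 118, 127, 124, 121, 120, 120, 120, 119, 119, 118, 119, 117, 116, 119, 119, 117, 119]
[119, 119, 119, 119, 120, 117, 118, 120, 118, 119, 120, 72, 36, 36, 79, 125, 121, 115, 118, 117, 120, 119, 119, 120, 120, 120, 120, 122, 85, 34, 37, 37, 53, 114, 118, 111, 114, 118, 120, 117, 119, 119, 119, 120, 119, 119, 119, 119, 118, 118]
```

Request:
carry_out(
  moves=[
    [0.001,0.004,0.03,0,0.06],
    [0.002,0.0072,0.065,0,0.06],
    [0.002,0.0072,0.1,0,0.06],
    [0.002,0.0072,0.125,0,0.06],
    [0.002,0.0072,0.145,0,0.06],
    [0.002,0.0072,0.155,0,0.06],
    [0.002,0.0072,0.155,0,0.045],
    [0.002,0.0072,0.155,0,0.025],
  ],
  force=25,
)

```text
clock: 18.45
tcp_pos: [0.46, 0.196, 0.1755]
orientation: [0.256, 3.131, 0.0]
contact_force: [0.1, 0.9, -1.0]
grip_width: 0.0347
gripper_force: 26.3
```

Request:
carry_out(
  moves=[
    [0,0,0,0,0.025],
    [0,0,0,0,0.025],
    [0,0,0,0,0.025],
    [0,0,-0.01,0,0.025],
    [0,0,-0.04,0,0.025],
    [0,0,-0.08,0,0.025],
    [0,0,-0.12,0,0.025],
    [0,0,-0.135,0,0.025],
  ],
)

```text
clock: 19.25
tcp_pos: [0.4603, 0.1968, 0.3145]
orientation: [0.254, 3.126, 0.006]
contact_force: [0.9, 0.7, -0.7]
grip_width: 0.0352
gripper_force: 26.3
```

```bash
python3 - <<'E'
from h import *
plan([.5672,-.0137,.31],171)
c=r.calibration("wrist");im=r.grab_frame("wrist");cv2.imwrite("pics/g.png",im[:,:,::-1]);np.save("g.npy",[c["rvec"],c["tvec"]])
p,q,_=tool();G=[p+q.apply([0,0,.155+d]) for d in(-.01,0,.01)];print(proj(c,G).round(1))
g=cv2.cvtColor(im,7);u=316;print(g[270:430:2,u].tolist());print(g[270:430:2,300].tolist());print(g[345,260:372:2].tolist())
E
```

```text
t 19.25 tcp [0.4603 0.1968 0.3145] yaw 170.71 shift [-0.1395 -0.1905  0.0044] roll -0.005 f [ 0.9  0.7 -0.7] w 0.0352 q7 0.92
[[317.3 352.3]
 [317.2 336.8]
 [317.1 323.1]]
[133, 28, 38, 41, 41, 42, 38, 41, 38, 42, 36, 39, 40, 67, 130, 122, 120, 117, 117, 108, 123, 120, 127, 125, 124, 129, 129, 129, 129, 126, 125, 121, 128, 123, 33, 35, 38, 40, 40, 39, 37, 38, 35, 40, 42, 37, 33, 42, 43, 38, 55, 110, 112, 117, 115, 111, 129, 123, 130, 121, 123, 127, 124, 122, 124, 124, 120, 125, 124, 127, 124, 122, 130, 126, 127, 124, 126, 126, 121, 131]
[124, 134, 59, 36, 39, 41, 41, 43, 38, 37, 38, 33, 38, 41, 62, 122, 120, 121, 119, 108, 112, 126, 125, 127, 127, 126, 126, 129, 124, 126, 126, 135, 31, 42, 39, 33, 39, 45, 38, 41, 38, 38, 43, 38, 37, 43, 38, 42, 41, 89, 114, 111, 116, 114, 110, 128, 127, 125, 124, 119, 125, 121, 127, 129, 126, 124, 122, 123, 125, 124, 124, 129, 127, 122, 124, 128, 125, 126, 119, 0]
[20, 3, 1, 0, 72, 116, 117, 119, 118, 117, 83, 35, 42, 40, 44, 39, 41, 39, 37, 38, 36, 37, 40, 42, 33, 40, 40, 38, 33, 36, 33, 40, 35, 40, 33, 38, 38, 34, 43, 45, 42, 41, 41, 35, 33, 60, 121, 117, 116, 121, 117, 101, 0, 8, 16, 8]
```

```bash
python3 - <<'E'
from h import *
c=r.calibration("wrist");c["rvec"],c["tvec"]=np.load("g.npy")
p,q,_=tool();print("now",p.round(4))
s=intool(ray(c,(317,339.3),(0,0,.3145-.1505)));print("sleeve top centre in tool",s.round(4))
T=np.array([.5672,-.0137,.0966]);x=q.apply([1,0,0]);y=q.apply([0,1,0])
for h in(-.02,-.005,.005,.015):
    off=.0022-.577*h
    P=T+off*x-s[0]*x-s[1]*y;P[2]=.0966-h+.1745
    print(h,"tcp",P.round(4),"shift",intool(P).round(4))
E
```

```text
now [0.4606 0.1969 0.3154]
sleeve top centre in tool [ 1.200e-03 -1.000e-04  1.514e-01]
-0.02 tcp [ 0.5548 -0.0116  0.2911] shift [-0.1265 -0.1907  0.024 ]
-0.005 tcp [ 0.5634 -0.013   0.2761] shift [-0.1351 -0.1908  0.0391]
0.005 tcp [ 0.5691 -0.0139  0.2661] shift [-0.1408 -0.1908  0.0491]
0.015 tcp [ 0.5748 -0.0149  0.2561] shift [-0.1465 -0.1909  0.0592]
```

Request:
carry_out(
  moves=[
    [-0.025,-0.038,0,0,0.025],
    [-0.05,-0.076,0,0,0.025],
    [-0.076,-0.114,0,0,0.025],
    [-0.101,-0.152,0,0,0.025],
    [-0.1265,-0.1907,0.005,0,0.025],
    [-0.1265,-0.1907,0.015,0,0.025],
    [-0.1265,-0.1907,0.024,0,0.025],
    [-0.1265,-0.1907,0.024,0,0.025],
  ],
)

```text
clock: 20.1
tcp_pos: [0.5524, -0.0108, 0.2844]
orientation: [-0.251, -3.128, -0.0]
contact_force: [-0.3, 1.1, -1.1]
grip_width: 0.0351
gripper_force: 26.3
```

```bash
python3 - <<'E'
from h import *
plan([.5748,-.0149,.2561],170.7)
c=r.calibration("wrist");im=r.grab_frame("wrist");cv2.imwrite("pics/h.png",im[:,:,::-1])
g=cv2.cvtColor(im,7);print(g[250:400:2,316].tolist())
E
```

```text
t 20.1 tcp [ 0.5524 -0.0108  0.2844] yaw 170.82 shift [-0.0229 -0.0004  0.0282] roll 0.0021 f [-0.3  1.1 -1.1] w 0.0351 q7 1.41
[49, 49, 49, 52, 51, 52, 50, 50, 50, 55, 57, 36, 44, 41, 43, 41, 46, 46, 45, 43, 44, 40, 40, 77, 134, 126, 131, 119, 126, 72, 28, 29, 12, 17, 23, 31, 33, 28, 28, 31, 28, 34, 36, 36, 45, 44, 44, 46, 37, 40, 45, 42, 48, 41, 47, 42, 37, 42, 41, 37, 65, 116, 121, 117, 121, 119, 119, 113, 115, 127, 122, 126, 121, 125, 115]
```

Request:
carry_out(
  moves=[
    [-0.006,-0.0004,0,0,0.025],
    [-0.009,-0.0004,0.004,0,0.025],
    [-0.012,-0.0004,0.009,0,0.025],
    [-0.0145,-0.0004,0.0135,0,0.025],
    [-0.0172,-0.0004,0.018,0,0.025],
    [-0.02,-0.0004,0.023,0,0.025],
    [-0.02,-0.0004,0.023,0,0.025],
    [-0.02,-0.0004,0.023,0,0.025],
  ],
)

```text
clock: 20.95
tcp_pos: [0.5732, -0.0158, 0.2627]
orientation: [-0.254, -3.131, 0.0]
contact_force: [0.2, 1.3, -0.7]
grip_width: 0.0348
gripper_force: 26.3
```

```bash
python3 - <<'E'
from h import *
plan([.5748,-.0149,.2561],170.8)
E
```

```text
t 20.95 tcp [ 0.5732 -0.0158  0.2627] yaw 170.72 shift [-0.0015  0.0012  0.0066] roll -0.0014 f [ 0.2  1.3 -0.7] w 0.0348 q7 1.42
```

Request:
carry_out(
  moves=[
    [0.001,0.001,0.002,0,0.025],
    [0,0.001,0.004,0,0.025],
    [-0.001,0.001,0.006,0,0.025],
    [-0.002,0.001,0.008,0,0.025],
    [-0.0035,0.001,0.01,0,0.025],
    [-0.0045,0.001,0.012,0,0.025],
    [-0.006,0.001,0.014,0,0.025],
    [-0.006,0.001,0.014,0,0.025],
  ],
)

```text
clock: 21.75
tcp_pos: [0.5773, -0.0155, 0.2492]
orientation: [-0.254, -3.125, -0.0]
contact_force: [-12.4, 1.2, 15.3]
grip_width: 0.035
gripper_force: 27.7
```

```bash
python3 - <<'E'
from h import *
plan([.5788,-.0155,.249],170.8)
c=r.calibration("wrist");im=r.grab_frame("wrist");cv2.imwrite("pics/i.png",im[:,:,::-1])
g=cv2.cvtColor(im,7);print(g[250:400:2,316].tolist());print(g[340,262:372:2].tolist())
E
```

```text
t 21.75 tcp [ 0.5773 -0.0155  0.2492] yaw 170.72 shift [-0.0014  0.0003  0.0002] roll -0.0014 f [-12.4   1.2  15.3] w 0.035 q7 1.43
[79, 78, 82, 82, 78, 82, 79, 79, 75, 81, 77, 42, 43, 44, 43, 43, 42, 41, 44, 42, 40, 38, 41, 86, 138, 124, 127, 122, 122, 54, 36, 30, 30, 35, 35, 29, 30, 39, 30, 29, 38, 31, 34, 29, 41, 45, 45, 43, 37, 40, 37, 43, 46, 48, 40, 46, 41, 40, 41, 42, 68, 123, 117, 118, 122, 108, 13, 13, 15, 21, 14, 20, 14, 8, 14]
[5, 1, 7, 81, 121, 125, 123, 124, 118, 65, 47, 38, 35, 48, 43, 38, 39, 43, 46, 39, 36, 44, 43, 42, 39, 46, 47, 45, 47, 42, 43, 45, 41, 42, 39, 35, 38, 38, 41, 28, 41, 43, 38, 42, 37, 118, 122, 129, 132, 125, 114, 0, 4, 0, 22]
```

The bore shows the stud tip inside (dark disc at v≈308–336). The 20 N reaction along the table normal means the lower rim meets the flange. I'll press a little so the sleeve pivots in the pads, then release.

Request:
carry_out(
  moves=[
    [0,0,0.001,0,0.025],
    [0,0,0.002,0,0.025],
    [0,0,0.003,0,0.025],
    [0,0,0.004,0,0.025],
    [0,0,0.004,0,0.025],
    [0,0,0.003,0,0.05],
    [0,0,0.003,0,0.06],
    [0,0,0.0,0,0.06],
  ],
)

```text
clock: 22.6
tcp_pos: [0.5794, -0.0157, 0.2487]
orientation: [-0.254, -3.131, 0.0]
contact_force: [0.6, 0.4, 0.1]
grip_width: 0.0602
gripper_force: 0.0
```

Request:
carry_out(
  moves=[
    [0,0,-0.01,0,0.06],
    [0,0,-0.03,0,0.06],
    [0,0,-0.06,0,0.06],
    [0,0,-0.09,0,0.06],
    [0,0,-0.1,0,0.06],
    [0,0,-0.1,0,0.06],
    [0,0,-0.1,0,0.06],
    [0,0,-0.1,0,0.06],
  ],
)

```text
clock: 23.4
tcp_pos: [0.5787, -0.0157, 0.3474]
orientation: [-0.254, -3.129, 0.001]
contact_force: [0.2, 0.0, 0.7]
grip_width: 0.0604
gripper_force: 0.0
```

```bash
python3 - <<'E'
from h import *
plan([.5788,-.0155,.249],170.8)
c=r.calibration("wrist");im=r.grab_frame("wrist");cv2.imwrite("pics/j.png",im[:,:,::-1]);g=cv2.cvtColor(im,7)
# predicted for seated sleeve (axis n, stud slid ~2 mm): top-face centre, bottom centre
T=np.array([.5672,-.0137,.0966]);p,q,_=tool();n=q.apply([.5,0,-.866])
top=T-.010*n;e=q.apply([.866,0,.5]);y=q.apply([0,1,0])
for nm,P in[("tip",T),("top+x outer",top+.018*e),("top+x inner",top+.0125*e),("top-x inner",top-.0125*e),("top-x outer",top-.018*e),("y-",top-.018*y),("y+",top+.018*y)]: print(nm,proj(c,P)[0].round(1))
u,v=proj(c,top)[0].astype(int);print(u,v)
print("col",g[v-45:v+45,u].tolist());print("row",g[v,u-45:u+45].tolist())
E
```

```text
t 23.4 tcp [ 0.5787 -0.0157  0.3474] yaw 170.73 shift [-0.0003  0.0002  0.0984] roll -0.0011 f [0.2 0.  0.7] w 0.0604 q7 1.4
tip [316.1 233.9]
top+x outer [316.1 210.5]
top+x inner [316.1 218.6]
top-x inner [316.1 256.8]
top-x outer [316.1 265.5]
y- [287.9 237.5]
y+ [344.3 237.5]
316 237
col [70, 71, 68, 73, 62, 40, 42, 43, 51, 44, 47, 54, 51, 46, 48, 62, 89, 100, 99, 94, 93, 108, 108, 66, 82, 81, 77, 79, 82, 76, 81, 78, 71, 41, 5, 9, 20, 33, 30, 29, 29, 35, 28, 35, 34, 26, 31, 25, 32, 32, 37, 29, 33, 32, 33, 30, 24, 20, 22, 27, 23, 19, 69, 108, 96, 97, 105, 105, 111, 108, 74, 85, 79, 86, 76, 40, 26, 48, 102, 126, 125, 122, 125, 119, 126, 111, 58, 24, 31, 32]
row [125, 122, 125, 123, 120, 117, 123, 122, 116, 119, 123, 120, 119, 125, 116, 122, 125, 110, 92, 101, 97, 102, 102, 108, 93, 62, 39, 35, 30, 28, 30, 22, 25, 31, 23, 22, 23, 27, 26, 21, 36, 24, 33, 33, 34, 26, 33, 29, 31, 37, 32, 36, 27, 27, 19, 19, 26, 27, 28, 30, 23, 30, 33, 35, 31, 59, 99, 101, 106, 103, 104, 107, 95, 97, 125, 118, 119, 121, 115, 127, 112, 119, 124, 118, 121, 122, 120, 117, 121, 118]
```

```bash
python3 - <<'E'
from h import *
c=r.calibration("wrist");T=np.array([.5672,-.0137,.0966]);p,q,_=tool();e=q.apply([.866,0,.5])
for tilt in(30,20,10):
  for lift in(0,.004,.008):
    a=np.radians(tilt);n=q.apply([np.sin(a),0,-np.cos(a)]);f=q.apply([np.cos(a),0,np.sin(a)])
    top=T-.010*q.apply([.5,0,-.866])+lift*n+.0027*e
    V=lambda P:proj(c,P)[0][1].round(1)
    print(tilt,lift,"outer",V(top+.018*f),V(top-.018*f),"inner",V(top+.0125*f),V(top-.0125*f),"bottom far outer",V(top-.018*f-.024*n),"bottom near inner",V(top+.0125*f-.024*n))
print("measured outer 207.5 262, inner 214.5 253.5, wall ends far ~267, near inner wall/head edge ~225.5")
s=r.grab_frame("scene");cs=r.calibration("scene");n=q.apply([.5,0,-.866]);top=T-.010*n+.0027*e
print(proj(cs,[T,top,top-.024*n]).round(1));u,v=proj(cs,top)[0].astype(int)
g=cv2.cvtColor(s,7);print(u,v);[print(k,g[k,u-16:u+17].tolist()) for k in range(v-10,v+22,2)]
E
```

```text
30 0 outer 206.4 261.1 inner 214.5 252.5 bottom far outer 266.7 bottom near inner 224.1
30 0.004 outer 204.5 260.1 inner 212.7 251.3 bottom far outer 265.8 bottom near inner 222.6
30 0.008 outer 202.5 259.0 inner 210.9 250.1 bottom far outer 264.9 bottom near inner 221.1
20 0 outer 205.3 261.5 inner 213.8 252.8 bottom far outer 261.0 bottom near inner 217.7
20 0.004 outer 204.4 261.6 inner 213.1 252.8 bottom far outer 261.1 bottom near inner 217.1
20 0.008 outer 203.5 261.6 inner 212.4 252.7 bottom far outer 261.1 bottom near inner 216.5
10 0 outer 205.1 261.0 inner 213.7 252.6 bottom far outer 254.7 bottom near inner 211.6
10 0.004 outer 205.3 262.1 inner 214.1 253.6 bottom far outer 255.6 bottom near inner 212.0
10 0.008 outer 205.6 263.4 inner 214.5 254.7 bottom far outer 256.6 bottom near inner 212.3
measured outer 207.5 262, inner 214.5 253.5, wall ends far ~267, near inner wall/head edge ~225.5
[[329.3 241.5]
 [330.2 245.2]
 [334.2 252. ]]
330 245
235 [67, 70, 70, 68, 70, 71, 71, 78, 107, 136, 144, 145, 144, 142, 142, 142, 141, 142, 142, 141, 141, 140, 139, 138, 137, 137, 137, 
[... 1716 characters left out ...]
 134, 140, 140, 140]
259 [140, 141, 141, 141, 141, 140, 138, 137, 136, 135, 136, 135, 135, 133, 126, 112, 106, 110, 111, 112, 114, 116, 117, 122, 130, 135, 137, 137, 136, 137, 137, 138, 139]
261 [139, 139, 138, 139, 140, 140, 141, 141, 140, 139, 137, 137, 132, 124, 114, 117, 130, 135, 136, 135, 135, 136, 136, 137, 137, 138, 138, 138, 138, 138, 138, 137, 137]
263 [140, 140, 140, 140, 138, 137, 137, 138, 139, 139, 138, 131, 120, 117, 127, 134, 135, 134, 134, 135, 135, 136, 136, 136, 136, 136, 137, 137, 138, 138, 138, 138, 138]
265 [140, 140, 140, 140, 140, 140, 139, 139, 137, 134, 127, 122, 127, 136, 139, 139, 138, 137, 135, 135, 136, 135, 135, 135, 135, 136, 137, 137, 137, 137, 138, 138, 138]
```

The measured edges fit the sleeve fully seated: tilt 30°, zero lift, and the tip standing above its top. The robot is clear, so I'm handing in.

```bash
python3 -c "
from bench import r
print(r.hand_in())"
```

```text
the job is handed in; nothing more can be done
None
```

I put the T-stud through the table slot, gave it a quarter turn so its crossbar lies across underneath, seated the plain sleeve on its flange, and handed the job in at about 23.5 s; the result wasn't reported back.

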